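# Clear the ship's wheel and thread the long rudder blank out of a half-open drawer

## Robot

A 6-joint arm with a two-finger parallel gripper is mounted at the origin on the work surface. World frame = base frame: x ahead of the robot, y to its left, z up, the work surface at z = 0. Lengths are in mm, angles in rad, forces in N, time in s.
With the tool pointing down it reaches from about 325 to 900 mm from the base axis. Payload 6.1 kg.
Tool frame: the origin (TCP) lies on the centre line of the jaws, within the pads' length; the fingertips stand 19 mm ahead of it and the grasp point (between the pads) is the TCP (r.finger_overhang is the distance from the TCP to the fingertips, in mm); z points along the fingers, x is the direction in which the jaws open and shut, and the axes are right-handed (so a half turn about z gives the same grasp; the last joint's range is limited). The gripper opens to 85 mm and grips with 20 to 120 N. Pads are 22 mm wide; open, the fingers measure 114 mm over their backs; the gripper's body (76 mm by 85 mm) begins 54 mm behind the grasp point. The pads swing forward as they close: fully open they stand 13 mm farther back than shut.
Start: joints at [1.109, 0.22, 1.526, -0, 1.395, -0.126], TCP at [205.951, 590.085, 250.3] pointing down, gripper open.
Joint ranges: [-2.98, 2.98], [-0.91, 2.08], [0.09, 2.57], [-1.24, 4.39], [0.2, 2.65], [-2.68, 2.68]. Speed limits (rad/s): [2.57, 2.57, 3.01, 3.14, 3.14, 3.14].

## Interface

Orientations are given as a 3x3 rotation matrix whose columns are the frame's x, y, z axes.
In Python, from cell import sensors, viewer, ticket, r gives the robot as it stands. The module is installed in compiled form; this text tells all that it offers.
- The arm moves only by the tool step_arm, never from a script. Its argument "rows" is a list of rows, each an object of numbers: "claw": the opening in per cent of the stroke, from 0 (shut) to 100 (fully open); "tx", "ty", "tz": the shift along the world's x, y, z in cm; "wx", "wy", "wz": the turn, a rotation vector about the world's x, y, z in degrees. In form: [{"claw": .., "tx": .., "ty": .., "tz": .., "wx": .., "wy": .., "wz": ..}, ...]. A call has 1 to 20 rows; each row shifts and turns the commanded pose from where the row before left it; what a row does not reach is not made up. A row lasts 1/8 s, in which the tool goes at most 62.5 mm and 10.7 degrees, less where a joint would pass 70% of its speed; a pose out of reach is approached as far as the arm can. A call with a gripper value outside its range is refused whole. The fingers move at their own pace and stop on an object; "newtons" is the grip in N (left out, the last holds). Time passes only in rows, so rows that do not move let the fingers close. It gives the time, the measured TCP pose, the force and the opening at its end, in the units of the state.
- sensors.state(): the state, without advancing time (a new reading comes with each control period).
- viewer.grab_frame(name): name is "scene" or "top" or "wrist"; returns a dict with "color" (480x640x3 uint8, red, green, blue), "z_map" (480x640 float32, mm along the optical axis (not along the pixel's ray), 0 where there is no reading), "vfov" (degrees; the focal length in pixels is half the picture's height over the tangent of half this angle, whatever the lens; pixels are square), "cx", "cy" (the principal point, pixels), "R" (3x3) and "t" (3): a world point X has camera coordinates R X + t. Camera axes: x right, y down, z forward; pixel columns grow to the right and rows downward; lengths in mm; the calibration is good to about 2 mm. The wrist camera is an equidistant fisheye: a pixel r from the principal point sees the ray r / f radians off the axis. A picture is of the moment at which its call begins.
- ticket.close_job(): hands the job in, once; it reports no verdict.
The state is a dict: "time": time; "q": joint angles; "joint_vel": joint speeds; "effort": joint torques, N m; "tool_pos": TCP position; "ee_rot": TCP orientation; "contact_force": force on the tool from outside, world axes, zero at the start; "ft_torque": the same for the moment, N m; "grip_width": finger opening in mm.
Only numpy, scipy, OpenCV 4.12 (cv2) and the standard library are available. Lean on these libraries where they do the work, as an engineer would, in place of code of your own. Each camera call takes 0.05 s, during which the arm holds its last target. There are 200 camera calls.

## Task

The drawer is at its stop and only comes out half way. Put the ship's wheel casting that lies on the long rudder blank back, flat, in its own empty round nest in the drawer (the tag shows a wheel) and let go of it; then take the long blank by its near part, tilt that end up over the drawer front and draw it slantwise out from under the counter without prying it against the counter, leaving everything else alone. Finish while holding the blank still in the gripper, all of it at least 10 cm above the counter's zinc top; do not put it down.

Things in the scene. Friction and masses are not known exactly. Their poses are not given: they have to be found in the camera images.
- counter: fixed low zinc-topped counter, 270 deep, 500 wide. Origin on the bench (z=0) under the middle of its front edge, the one towards the robot; x points into the counter, z up. Zinc surface 88 above the bench, underside of the top 68 above it; from x=-2 onwards the top covers the rear of the drawer.
- drawer: fixed oak drawer, half out of the counter; cannot move. Origin on the bench (z=0) below its front board's inside face, mid-width; x into the drawer. Floor 12 above bench. Front board 12 thick, top 57 high; sides inside at y=+-190, 55 high; partitions 6 thick, 45 high, inside at y=+-66, bound a middle lane. Open above from x=0 to the counter edge (x=148 to 165). Knob 34 long in front.
- ship_wheel: grey pewter ship's wheel casting, 84 across its eight short handles, about 150 g, lying flat on the long blank. Origin at the centre of its underside, z up. Flat web 4 thick, rim 8 high, hub boss in the middle 24 diameter, its top 34 above the underside: take it by the hub from above.
- wheel_nest: fixed round wooden nest on the drawer floor, the ship's wheel's own place, empty, in the left or right side bay; a brass tag on its robot side shows a small spoked wheel. Origin at the centre of its underside (12 above the bench). Inner floor 4 above the origin, rim 9 above it, inner diameter 94, outer 106.
- dish_nest: the same kind of nest in the opposite bay, holding the white dish; its tag shows a plain disc. Origin as for the wheel nest.
- dish: loose white ceramic mixing dish, 76 diameter, 26 high, standing in its nest; leave alone. Origin at the centre of its underside.
- long_blank: long pear wood rudder blank, loose, 220 long, about 110 g, flat on the drawer floor in the middle lane, far part under the counter. Stock 24 wide, 22 thick over the whole length along x; over the far 95 a blade step on the +y side widens it by 18 (to y=+30). Origin at the middle of the stock's underside, 110 from both ends; x to the far end, z up. The near 130 or more lie in the open.
- blank_near (a point): centre of the long blank's near end face (on the stock's axis, 11 above its underside), 110 from the origin towards the robot at the start
- blank_far (a point): centre of the stock's far end face, 11 above the underside, at the blade end, under the counter at the start
- short_blank: the short pear wood rudder blank, 120 long, 24 wide (42 at the blade), 22 thick, lying on the zinc top; leave alone. Origin at the middle of the stock's underside.
- dividers: steel dividers lying on the zinc top, 134 long, 10 high; leave alone. Origin under the hinge disc, legs towards +x.
Not all that is in view belongs to the job. Leave any brown or orange look-alike of the ship_wheel alone.

How it is judged:
By the outcome, as a careful person would: the job done as asked, in the order asked, and still so for the second after the job is handed in, while the arm keeps its last pose, push and grip.
It also fails if it takes over 53 s, if anything falls off the work surface, if the arm or the gripper's body presses on something with over 40 N, if the wrist force passes 120 N, or if a joint passes its speed limit or range.

## Working session

There is one attempt and no reset: what is moved stays moved. The work goes in short steps, Python scripts to look and compute and a tool call to move; the robot and the scene stay as the last step left them, time stands still between calls to the robot, and variables do not carry over. Pictures are saved under pics/ and viewed, about 8 in all and at most 12, crops included, and the job is handed in when it is done.

Besides the shell and the picture viewer there is one more tool, called in YAML: its name, and indented under it one key for each argument. step_arm: Moves the arm, as the interface text tells. Its arguments: {"type":"object","properties":{"rows":{"type":"array","items":{"type":"object","properties":{"claw":{"type":"number"},"tx":{"type":"number"},"ty":{"type":"number"},"tz":{"type":"number"},"wx":{"type":"number"},"wy":{"type":"number"},"wz":{"type":"number"}}}},"newtons":{"type":"number"}},"required":["rows"]}

```bash
mkdir -p pics
cat > h.py <<'E'
import numpy as np, cv2
from cell import sensors, viewer, ticket, r
def grab(n,save=None):
    f=viewer.grab_frame(n)
    if save: cv2.imwrite(f'pics/{save}.png',f['color'][:,:,::-1])
    np.savez(f'pics/{save or n}.npz',**f)
    return f
def cloud(f):
    z=f['z_map'];F=240/np.tan(np.radians(f['vfov'])/2)
    v,u=np.mgrid[:480,:640]
    P=np.stack([(u-f['cx'])/F*z,(v-f['cy'])/F*z,z],-1)
    return (P-f['t'])@f['R']   # R^T (P-t)
E
python3 - <<'E'
from h import *
f=grab('top','top1');g=grab('scene','scene1')
for a in (f,g): print(a['vfov'],a['R'].round(3).tolist(),a['t'])
print(sensors.state())
E
```

```text
48.371517282680585 [[0.011, -1.0, 0.015], [-0.993, -0.013, -0.119], [0.12, -0.014, -0.993]] [  9.10969026 584.48905943 991.48869882]
46.356625130128904 [[0.218, 0.976, -0.016], [0.588, -0.144, -0.796], [-0.779, 0.164, -0.605]] [-154.96646087 -267.66573339 1522.71101801]
{'time': 0.1, 'q': array([ 1.10891753e+00,  2.21160818e-01,  1.52747933e+00, -4.03276610e-06,
        1.39471706e+00, -1.26104025e-01]), 'joint_vel': array([ 1.15747774e-03,  8.24863929e-04, -2.37323571e-03,  2.33392314e-04,
        3.39335806e-05, -2.70832928e-04]), 'effort': array([ 1.05247575e-03, -4.98238742e+01, -3.90551627e+01, -1.51696404e-04,
        5.51256118e-03, -6.02353521e-05]), 'tool_pos': array([205.7166262 , 589.63546665, 249.30941218]), 'ee_rot': array([[ 3.29499413e-01,  9.44155455e-01, -7.82784967e-04],
       [ 9.44154156e-01, -3.29500271e-01, -1.58142718e-03],
       [-1.75104096e-03, -2.17990352e-04, -9.99998443e-01]]), 'contact_force': array([ 0.88039095, -0.42664874,  0.24491984]), 'ft_torque': array([ 0.02533499, -0.01180932, -0.10624462]), 'grip_width': 85.52909271078227}
```

View pics/top1.png

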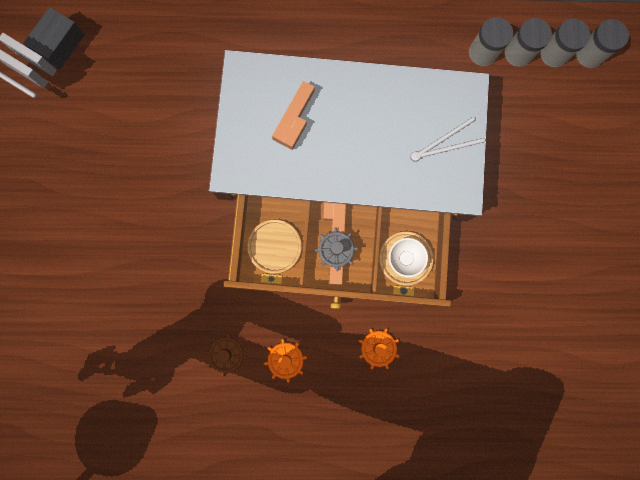

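View pics/scene1.png

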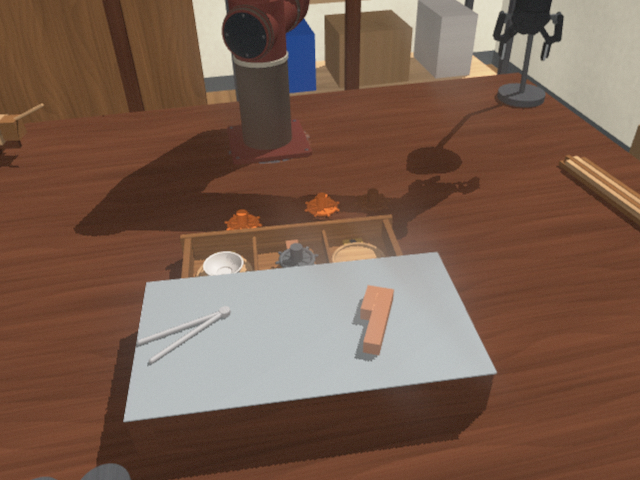

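The top view shows the grey wheel at (337,249) on the blank. The look-alikes are orange at (286,360) and (380,348) and brown at (226,354), all on the bench. The empty nest is on the left at (275,246), and the dish is in the right one at (407,258). The task's wheel is the grey one on the blank. Next I'll measure and enlarge.

Run:
```python
from h import *
f=dict(np.load('pics/top1.npz'));P=cloud(f);c=f['color'].astype(int)
cr=f['color'][190:310,215:460,::-1];cv2.imwrite('pics/crop1.png',cv2.resize(cr,None,fx=3.2,fy=3.2,interpolation=cv2.INTER_CUBIC))
v,u=np.mgrid[:480,:640]
def box(a,b,cc,d): return (u>=a)&(u<b)&(v>=cc)&(v<d)
X,Y,Z=P[...,0],P[...,1],P[...,2]
print('zinc z',np.median(Z[box(330,400,100,180)]),'bench',np.median(Z[box(100,180,200,270)]))
# counter front edge: points z~88
m=box(200,500,150,220)&(abs(Z-88)<6)
ys=np.arange(-250,260,25);pts=[]
for k in range(225,475,10):
    w=m[:,k]; 
    if w.any(): i=np.where(w)[0].max(); pts.append(P[i,k][:2])
pts=np.array(pts);p=np.polyfit(pts[:,1],pts[:,0],1);print('edge x=',p,'deg',np.degrees(np.arctan(p[0])),pts[[0,-1]])
# front board top z~57
m=box(220,455,275,310)&(abs(Z-57)<5);fb=[]
for k in range(232,448,6):
    i=np.where(m[:,k])[0]
    if len(i): fb.append([*P[i,k].mean(0)[:2],len(i)])
fb=np.array(fb);p=np.polyfit(fb[:,1],fb[:,0],1);print('board mid x=',p,'deg',np.degrees(np.arctan(p[0])),fb[[0,-1]])
# hub
hub=box(315,360,225,275)
print('max z',np.sort(Z[hub])[-60::10])
h=hub&(Z>np.sort(Z[hub])[-20]-3);print('hub',P[h].mean(0),P[h].min(0),P[h].max(0),h.sum())
grey=(c.max(-1)-c.min(-1)<40)&box(310,365,222,278)&(Z>25)&(Z<60)
print('wheel grey',P[grey].mean(0),P[grey].min(0),P[grey].max(0))
cs,_=cv2.minEnclosingCircle(P[grey][:,:2].astype(np.float32)),0;print(cs)
# empty nest rim z~21 vs inside 16
n=box(240,310,210,272)
print('nest z hist',np.histogram(Z[n],bins=np.arange(8,34,2)))
nm=n&(Z>18.5)&(Z<24);Q=P[nm];
cc=np.median(Q,0)[:2]
from scipy.optimize import least_squares
s=least_squares(lambda a:np.hypot(Q[:,0]-a[0],Q[:,1]-a[1])-a[2],[*cc,50],loss='soft_l1').x;print('nest',s,len(Q))
# blank
for rows in ((204,216),(222,228),(270,274),(276,282)):
  for vv in rows:
    k=(box(300,380,vv,vv+1))&(Z>28)&(Z<42)&(c[...,0]>c[...,2]+30)
    if k.any(): print(vv,P[k].mean(0).round(1),P[k].min(0).round(1),P[k].max(0).round(1),k.sum())
```

```text
zinc z 87.58932000616518 bench -0.32834796035711566
edge x= [7.61737661e-02 6.42687135e+02] deg 4.356023111562066 [[ 656.69475867  187.53634378]
 [ 623.66539933 -254.36267307]]
board mid x= [6.88758878e-02 4.77276501e+02] deg 3.9400751206544298 [[ 496.08553429  174.29724676   11.        ]
 [ 482.23420213 -217.26943529   29.        ]]
max z [  67.95534479   68.37813441   68.73215532   69.34825759   70.03021441
 1053.91216818]
hub [547.88933105 -13.31359909 186.36788863] [461.62293563 -31.16748626  67.03672506] [ 570.90023449   30.55640675 1053.91216818] 92
wheel grey [558.48978829 -19.65464337  39.81014851] [518.61750169 -59.87531097  32.4088034 ] [598.95459254  20.4998466   59.86403534]
((558.6015014648438, -19.55988121032715), 40.61086654663086)
nest z hist (array([264, 643, 825, 819, 685, 343, 216, 100,  28,   7,  13,   7]), array([ 8, 10, 12, 14, 16, 18, 20, 22, 24, 26, 28, 30, 32]))
nest [565.44567416  99.65043539  48.6823715 ] 554
204 [646.6 -14.   34.1] [644.5 -36.7  29.3] [647.6  36.9  41.8] 23
216 [623.3 -18.3  32.7] [622.5 -99.   29.4] [624.6   5.7  36.9] 23
222 [611.6 -28.7  33.8] [610.6 -98.3  30.8] [612.  -11.9  39.1] 14
228 [600.  -31.7  33.3] [599.6 -97.2  30.2] [601.3 -11.9  34.6] 11
270 [518.8 -20.6  35.1] [517.7 -90.9  31.8] [519.7  42.7  41.5] 13
274 [511.2 -20.5  35.2] [510.1 -90.4  33.2] [511.9  44.5  41.8] 15
276 [507.4 -14.1  33.2] [506.3 -29.8  29.8] [507.7  48.2  41.8] 13
282 [496.  -19.   33.8] [495.1 -89.4  29.4] [497.   44.3  39.8] 15
```

View pics/crop1.png

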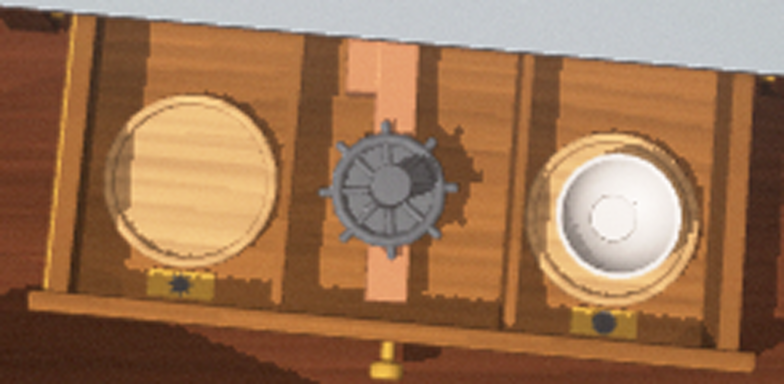

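The crop shows a spoked star on the left tag (180,285) and a plain disc on the right one (604,322). The left nest is therefore the wheel's, and the grey casting at (390,185) is the wheel to take. I'll refine the positions by intersecting these pixels with planes of known height.

```bash
cat >> h.py <<'E'
def pix(f,u,v,z):
    F=240/np.tan(np.radians(f['vfov'])/2)
    d=f['R'].T@np.array([(u-f['cx'])/F,(v-f['cy'])/F,1]);C=-f['R'].T@f['t']
    return C+d*(z-C[2])/d[2]
E
python3 - <<'E'
from h import *
f=dict(np.load('pics/top1.npz'))
def q(n,u,v,z): print(n,pix(f,215+(u+.5)/3.2-.5,190+(v+.5)/3.2-.5,z).round(1))
q('hub',390,184,68)
q('rimL',333,190,42);q('rimR',444,190,42);q('rimT',388,133,42);q('rimB',388,246,42)
q('spokeT',386,121,40);q('spokeB',391,258,40);q('spokeL',320,191,40);q('spokeR',457,188,40)
q('nestL',106,180,21);q('nestR',279,180,21);q('nestT',192,94,21);q('nestB',192,267,21)
q('blank near L',365,300,34);q('blank near R',408,302,34);q('far L',376,95,34);q('farR',418,45,34);q('farR2',414,125,34)
q('step',347,93,34)
q('boardtop inner L',30,291,57);q('inner R',755,352,57)
q('part L',303,36,45);q('part R',528,54,45)
q('edge at blank',395,41,88)
print(r.finger_overhang,[a for a in dir(r) if a[0]!='_'])
E
```

```text
hub [559.3 -19.1  68. ]
rimL [557.9  13.4  42. ]
rimR [558.7 -52.6  42. ]
rimT [592.5 -19.   42. ]
rimB [525.  -19.5  42. ]
spokeT [600.  -17.9  40. ]
spokeB [518.  -21.5  40. ]
spokeL [557.4  21.1  40. ]
spokeR [560.2 -60.5  40. ]
nestL [564.2 150.7  21. ]
nestR [565.5  45.9  21. ]
nestT [617.6  99.7  21. ]
nestB [512.2  97.5  21. ]
blank near L [493.2  -6.5  34. ]
blank near R [492.3 -32.1  34. ]
far L [616.5 -12.   34. ]
farR [647.5 -37.2  34. ]
farR2 [598.6 -35.1  34. ]
step [617.5   5.5  34. ]
boardtop inner L [495.4 188.7  57. ]
inner R [ 465.1 -232.6   57. ]
part L [650.   32.5  45. ]
part R [ 640.9 -102.5   45. ]
edge at blank [639.8 -20.4  88. ]
19.0 ['Unreachable', 'finger_overhang']
```

step_arm:
  rows:
    - {"claw":55,"tx":1,"ty":-2,"wz":1.1}
    - {"claw":55,"tx":2.3,"ty":-4,"wz":1.1}
    - {"claw":55,"tx":2.3,"ty":-4,"wz":1.1}
    - {"claw":55,"tx":2.3,"ty":-4,"wz":1.1}
    - {"claw":55,"tx":2.3,"ty":-4,"wz":1.1}
    - {"claw":55,"tx":2.3,"ty":-4,"wz":1.1}
    - {"claw":55,"tx":2.3,"ty":-4,"wz":1.1}
    - {"claw":55,"tx":2.3,"ty":-4,"wz":1.1}
    - {"claw":55,"tx":2.3,"ty":-4,"wz":1.1}
    - {"claw":55,"tx":2.3,"ty":-4,"wz":1.1}
    - {"claw":55,"tx":2.3,"ty":-4,"wz":1.1}
    - {"claw":55,"tx":2.3,"ty":-4,"wz":1.1}
    - {"claw":55,"tx":2.3,"ty":-4,"wz":1.1}
    - {"claw":55,"tx":2.3,"ty":-4,"wz":1.1}
    - {"claw":55,"tx":2.3,"ty":-4,"wz":1.1,"tz":-2}
    - {"claw":55,"tx":2.1,"ty":-3,"wz":0.8,"tz":-3}
    - {"claw":55}
    - {"claw":55}
  newtons: 40

```text
$.rows[0]: bad value
```

step_arm:
  rows:
    - {"claw":55,"tx":1,"ty":-2,"tz":0,"wx":0,"wy":0,"wz":1.1}
  newtons: 40

```text
time: 0.22
tool_pos: [215.3, 570.2, 249.4]
ee_rot: [[0.31, 0.951, -0.001], [0.951, -0.31, -0.001], [-0.001, -0.0, -1.0]]
contact_force: [0.1, 1.2, 0.6]
grip_width: 69.9
```

step_arm:
  rows:
    - {"claw":55,"tx":2.3,"ty":-4,"tz":0,"wx":0,"wy":0,"wz":1.1}
    - {"claw":55,"tx":2.3,"ty":-4,"tz":0,"wx":0,"wy":0,"wz":1.1}
    - {"claw":55,"tx":2.3,"ty":-4,"tz":0,"wx":0,"wy":0,"wz":1.1}
    - {"claw":55,"tx":2.3,"ty":-4,"tz":0,"wx":0,"wy":0,"wz":1.1}
    - {"claw":55,"tx":2.3,"ty":-4,"tz":0,"wx":0,"wy":0,"wz":1.1}
    - {"claw":55,"tx":2.3,"ty":-4,"tz":0,"wx":0,"wy":0,"wz":1.1}
    - {"claw":55,"tx":2.3,"ty":-4,"tz":0,"wx":0,"wy":0,"wz":1.1}
    - {"claw":55,"tx":2.3,"ty":-4,"tz":0,"wx":0,"wy":0,"wz":1.1}
    - {"claw":55,"tx":2.3,"ty":-4,"tz":0,"wx":0,"wy":0,"wz":1.1}
    - {"claw":55,"tx":2.3,"ty":-4,"tz":0,"wx":0,"wy":0,"wz":1.1}
    - {"claw":55,"tx":2.3,"ty":-4,"tz":0,"wx":0,"wy":0,"wz":1.1}
    - {"claw":55,"tx":2.3,"ty":-4,"tz":0,"wx":0,"wy":0,"wz":1.1}
    - {"claw":55,"tx":2.3,"ty":-4,"tz":0,"wx":0,"wy":0,"wz":1.1}
    - {"claw":55,"tx":2.3,"ty":-4,"tz":-2,"wx":0,"wy":0,"wz":1.1}
    - {"claw":55,"tx":2.1,"ty":-3,"tz":-3,"wx":0,"wy":0,"wz":0.8}
    - {"claw":55,"tx":0,"ty":0,"tz":0,"wx":0,"wy":0,"wz":0}
    - {"claw":55,"tx":0,"ty":0,"tz":0,"wx":0,"wy":0,"wz":0}

```text
time: 2.35
tool_pos: [558.6, -19.6, 200.2]
ee_rot: [[0.034, 0.999, -0.001], [0.999, -0.034, 0.001], [0.001, -0.001, -1.0]]
contact_force: [0.7, -0.0, 0.0]
grip_width: 47.1
```

Run:
```python
from h import *
f=grab('wrist','w1');s=sensors.state();print(s['tool_pos'],s['contact_force'],s['grip_width'],f['vfov'],f['cx'],f['cy'],f['R'].round(3).tolist(),f['t'])
```

```text
[558.89156814 -19.20646675 200.90927585] [0.2887411  0.3007765  0.81134029] 46.811121988513065 65.70646984690485 314.2671185308315 243.85969036435506 [[0.035, 0.999, 0.001], [0.962, -0.034, 0.27], [0.27, -0.009, -0.963]] [  -2.30471459 -560.57550259  179.37756536]
```

View pics/w1.png

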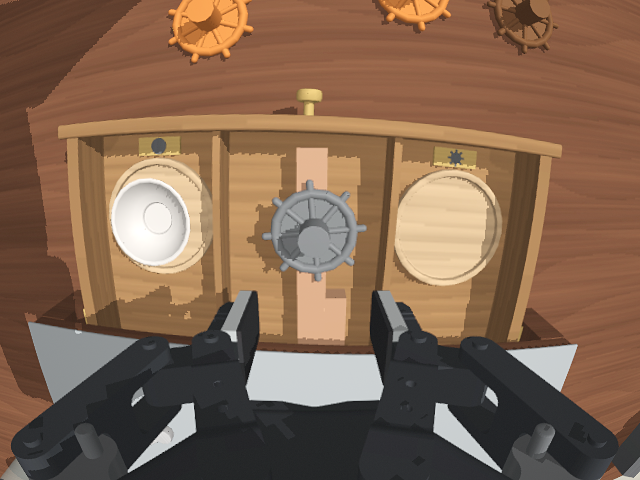

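The wrist view shows the hub at (314,238), the empty nest at about (448,227), the spoked tag at (456,158) and the blank's near end at (312,149). I'll cross-check these positions.

```bash
cat >> h.py <<'E'
def wpix(f,u,v,z):
    F=240/np.tan(np.radians(f['vfov'])/2);x,y=u-f['cx'],v-f['cy'];rr=np.hypot(x,y)+1e-9;t=rr/F
    d=f['R'].T@np.array([np.sin(t)*x/rr,np.sin(t)*y/rr,np.cos(t)]);C=-f['R'].T@f['t']
    return C+d*(z-C[2])/d[2]
E
python3 - <<'E'
from h import *
f=dict(np.load('pics/w1.npz'))
for n,u,v,z in [('hub',314.5,238,68),('spT',310,181,40),('spB',317,280,40),('spL',264,236,40),('spR',365,229,40),('nL',394,229,21),('nR',501.5,224,21),('nT',449,169,21),('nB',448,285.5,21),('bnL',296,149,34),('bnR',327,149,34),('farL',297,339,34),('nearR',325,180,34),('r far',325,290,34),('step',346,291,34),('board in L',222,130,57),('bR',388,130,57),('edge',310,346,88)]:
    print(n,wpix(f,u,v,z).round(1))
E
```

```text
hub [558.5 -17.3  68. ]
spT [520.7 -19.4  40. ]
spB [601.5 -16.7  40. ]
spL [562.8 -57.6  40. ]
spR [560.   22.6  40. ]
nL [565.3  50.2  21. ]
nR [563.3 153.5  21. ]
nT [514.2  98.6  21. ]
nB [620.2 103.6  21. ]
bnL [495.8 -29.4  34. ]
bnR [496.7  -5.4  34. ]
farL [660.3 -36.5  34. ]
nearR [520.9  -7.7  34. ]
r far [613.2 -10.3  34. ]
step [614.9   7.5  34. ]
board in L [478.2 -81.3  57. ]
bR [483.1  38.1  57. ]
edge [635.1 -23.3  88. ]
```

step_arm:
  rows:
    - {"claw":55,"tx":0,"ty":0.1,"tz":-4,"wx":0,"wy":0,"wz":0}
    - {"claw":55,"tx":0,"ty":0,"tz":-4,"wx":0,"wy":0,"wz":0}
    - {"claw":55,"tx":0,"ty":0,"tz":-3,"wx":0,"wy":0,"wz":0}
    - {"claw":55,"tx":0,"ty":0,"tz":-1.7,"wx":0,"wy":0,"wz":0}
    - {"claw":55,"tx":0,"ty":0,"tz":-1,"wx":0,"wy":0,"wz":0}
    - {"claw":55,"tx":0,"ty":0,"tz":0,"wx":0,"wy":0,"wz":0}
    - {"claw":40,"tx":0,"ty":0,"tz":0,"wx":0,"wy":0,"wz":0}
    - {"claw":15,"tx":0,"ty":0,"tz":0,"wx":0,"wy":0,"wz":0}
    - {"claw":15,"tx":0,"ty":0,"tz":0,"wx":0,"wy":0,"wz":0}
    - {"claw":15,"tx":0,"ty":0,"tz":0,"wx":0,"wy":0,"wz":0}
    - {"claw":15,"tx":0,"ty":0,"tz":0,"wx":0,"wy":0,"wz":0}

```text
time: 3.78
tool_pos: [559.9, -19.3, 64.6]
ee_rot: [[0.034, 0.999, 0.002], [0.999, -0.034, -0.001], [-0.0, 0.002, -1.0]]
contact_force: [-0.4, -1.6, 6.6]
grip_width: 22.7
```

step_arm:
  rows:
    - {"claw":15,"tx":0,"ty":0,"tz":0.5,"wx":0,"wy":0,"wz":0}
    - {"claw":15,"tx":0,"ty":0,"tz":1.5,"wx":0,"wy":0,"wz":0}
    - {"claw":15,"tx":0,"ty":0,"tz":2.5,"wx":0,"wy":0,"wz":0}
    - {"claw":15,"tx":0,"ty":0,"tz":1.5,"wx":0,"wy":0,"wz":0}
    - {"claw":15,"tx":0,"ty":0,"tz":0,"wx":0,"wy":0,"wz":0}
    - {"claw":15,"tx":0,"ty":0,"tz":0,"wx":0,"wy":0,"wz":0}

```text
time: 4.53
tool_pos: [558.4, -18.8, 122.7]
ee_rot: [[0.034, 0.999, -0.001], [0.999, -0.034, 0.0], [0.0, -0.001, -1.0]]
contact_force: [0.2, -0.3, -1.8]
grip_width: 22.5
```

Run:
```python
from h import *
f=grab('wrist','w2');s=sensors.state();print(s['tool_pos'],s['contact_force'],s['grip_width'])
```

```text
[558.18165894 -18.80639736 122.29308286] [ 0.67441342  0.37541769 -1.50637803] 22.77455566328425
```

View pics/w2.png

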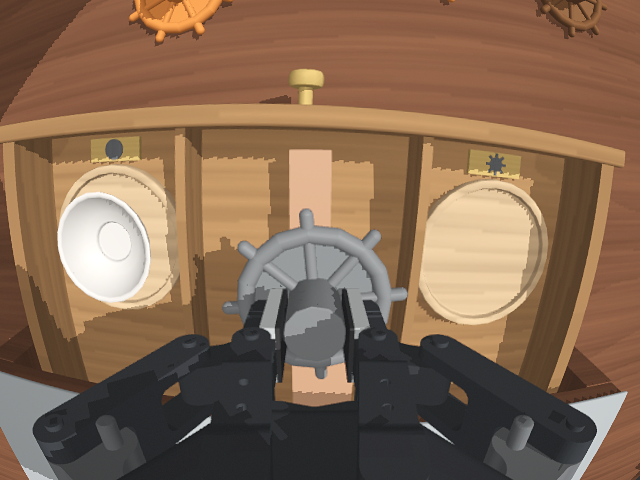

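The wheel hangs level from the hub, at about (312,300) in the picture, and the nest is clear at (483,250). Next I carry it over and look before lowering.

step_arm:
  rows:
    - {"claw":15,"tx":0.1,"ty":1,"tz":0,"wx":0,"wy":0,"wz":0}
    - {"claw":15,"tx":0.2,"ty":3,"tz":0,"wx":0,"wy":0,"wz":0}
    - {"claw":15,"tx":0.2,"ty":4,"tz":0,"wx":0,"wy":0,"wz":0}
    - {"claw":15,"tx":0.1,"ty":2.9,"tz":0,"wx":0,"wy":0,"wz":0}
    - {"claw":15,"tx":0.1,"ty":1,"tz":0,"wx":0,"wy":0,"wz":0}
    - {"claw":15,"tx":0,"ty":0,"tz":-2,"wx":0,"wy":0,"wz":0}
    - {"claw":15,"tx":0,"ty":0,"tz":-2,"wx":0,"wy":0,"wz":0}
    - {"claw":15,"tx":0,"ty":0,"tz":-1,"wx":0,"wy":0,"wz":0}
    - {"claw":15,"tx":0,"ty":0,"tz":0,"wx":0,"wy":0,"wz":0}
    - {"claw":15,"tx":0,"ty":0,"tz":0,"wx":0,"wy":0,"wz":0}
    - {"claw":15,"tx":0,"ty":0,"tz":0,"wx":0,"wy":0,"wz":0}

```text
time: 5.95
tool_pos: [566.7, 99.9, 74.2]
ee_rot: [[0.034, 0.999, 0.002], [0.999, -0.034, 0.0], [0.0, 0.002, -1.0]]
contact_force: [0.9, 0.4, -1.7]
grip_width: 22.5
```

Run:
```python
from h import *
f=grab('wrist','w3');s=sensors.state();print(s['tool_pos'],s['contact_force'],s['grip_width'])
g=grab('top','top2')
a=cv2.resize(f['color'][130:430,150:490,::-1],(400,353));b=cv2.resize(g['color'][200:290,230:330,::-1],(392,353),interpolation=cv2.INTER_CUBIC)
cv2.imwrite('pics/c3.png',np.hstack([a,b]))
```

```text
[566.60104251 100.00742343  74.11765057] [-1.02524884 -0.07187008 -1.47290327] 22.56837490091409
```

View pics/c3.png

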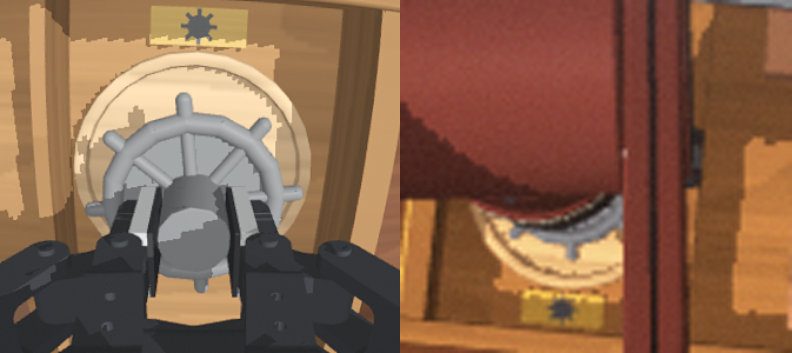

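Run:
```python
from h import *
f=dict(np.load('pics/w3.npz'))
for n,u,v,z in [('spT',183,94,50),('spL',87,210,50),('spR',299,193,50),('spB',201,291,50),('hubtop',195,238,78),('nL',75,165,21),('nR',310,165,21),('nT',188,50,21),('nBin',200,310,16)]:
    print(n,wpix(f,150+u*.85,130+v*.85,z).round(1))
```

```text
spT [526.4  99.8  50. ]
spL [569.5  61.2  50. ]
spR [565.2 141.8  50. ]
spB [608.  103.7  50. ]
hubtop [566.6 102.5  78. ]
nL [561.4  49.9  21. ]
nR [565.  153.5  21. ]
nT [513.7 101.7  21. ]
nBin [645.7 102.7  16. ]
```

step_arm:
  rows:
    - {"claw":15,"tx":-0.05,"ty":0,"tz":-1.2,"wx":0,"wy":0,"wz":0}
    - {"claw":15,"tx":0,"ty":0,"tz":-0.8,"wx":0,"wy":0,"wz":0}
    - {"claw":15,"tx":0,"ty":0,"tz":-0.4,"wx":0,"wy":0,"wz":0}
    - {"claw":15,"tx":0,"ty":0,"tz":-0.2,"wx":0,"wy":0,"wz":0}
    - {"claw":15,"tx":0,"ty":0,"tz":0,"wx":0,"wy":0,"wz":0}
    - {"claw":15,"tx":0,"ty":0,"tz":0,"wx":0,"wy":0,"wz":0}

```text
time: 6.8
tool_pos: [565.7, 100.1, 47.6]
ee_rot: [[0.034, 0.999, 0.001], [0.999, -0.034, 0.0], [0.0, 0.001, -1.0]]
contact_force: [-0.3, -0.2, -1.0]
grip_width: 22.5
```

step_arm:
  rows:
    - {"claw":15,"tx":0,"ty":0,"tz":-0.1,"wx":0,"wy":0,"wz":0}
    - {"claw":15,"tx":0,"ty":0,"tz":0,"wx":0,"wy":0,"wz":0}
    - {"claw":15,"tx":0,"ty":0,"tz":0,"wx":0,"wy":0,"wz":0}

```text
time: 7.18
tool_pos: [565.8, 100.0, 46.8]
ee_rot: [[0.034, 0.999, 0.001], [0.999, -0.034, -0.0], [0.0, 0.001, -1.0]]
contact_force: [-0.3, -0.1, 2.7]
grip_width: 22.5
```

step_arm:
  rows:
    - {"claw":15,"tx":0,"ty":0,"tz":-0.1,"wx":0,"wy":0,"wz":0}
    - {"claw":15,"tx":0,"ty":0,"tz":0,"wx":0,"wy":0,"wz":0}
    - {"claw":15,"tx":0,"ty":0,"tz":0,"wx":0,"wy":0,"wz":0}

```text
time: 7.55
tool_pos: [565.9, 100.0, 46.6]
ee_rot: [[0.034, 0.999, 0.001], [0.999, -0.034, -0.0], [-0.0, 0.001, -1.0]]
contact_force: [-4.1, -1.0, 8.8]
grip_width: 22.8
```

step_arm:
  rows:
    - {"claw":30,"tx":0,"ty":0,"tz":0.1,"wx":0,"wy":0,"wz":0}
    - {"claw":40,"tx":0,"ty":0,"tz":0,"wx":0,"wy":0,"wz":0}
    - {"claw":55,"tx":0,"ty":0,"tz":0,"wx":0,"wy":0,"wz":0}
    - {"claw":55,"tx":0,"ty":0,"tz":0,"wx":0,"wy":0,"wz":0}
    - {"claw":55,"tx":0,"ty":0,"tz":1,"wx":0,"wy":0,"wz":0}
    - {"claw":55,"tx":0,"ty":0,"tz":3,"wx":0,"wy":0,"wz":0}
    - {"claw":55,"tx":0,"ty":0,"tz":4,"wx":0,"wy":0,"wz":0}
    - {"claw":55,"tx":-0.5,"ty":-3,"tz":4,"wx":0,"wy":0,"wz":0}
    - {"claw":55,"tx":-1,"ty":-4,"tz":1,"wx":0,"wy":0,"wz":0}
    - {"claw":55,"tx":-1.5,"ty":-4,"tz":0,"wx":0,"wy":0,"wz":0}
    - {"claw":55,"tx":-1,"ty":-0.8,"tz":0,"wx":0,"wy":0,"wz":0}
    - {"claw":55,"tx":0,"ty":0,"tz":0,"wx":0,"wy":0,"wz":0}
    - {"claw":55,"tx":0,"ty":0,"tz":0,"wx":0,"wy":0,"wz":0}

```text
time: 9.18
tool_pos: [525.8, -17.0, 176.5]
ee_rot: [[0.033, 0.999, 0.0], [0.999, -0.033, 0.0], [0.0, 0.0, -1.0]]
contact_force: [0.4, 0.8, -0.1]
grip_width: 46.9
```

Run:
```python
from h import *
f=grab('wrist','w4');s=sensors.state();print(s['tool_pos'],s['contact_force'],s['grip_width'])
```

```text
[525.8044224  -16.93605815 176.3594319 ] [ 0.0587971  -0.48146348  0.16869256] 47.474263184971704
```

View pics/w4.png

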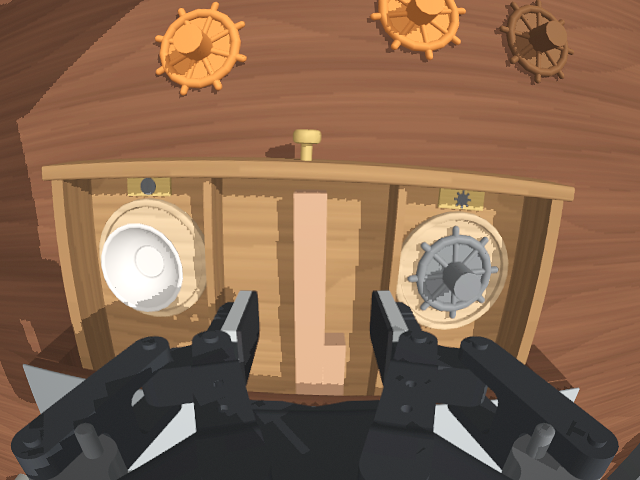

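The wheel lies flat inside its nest at (455,270). The blank runs from its near end at (310,193) to the step at (326,333). Measuring its axis.

Run:
```python
from h import *
f=dict(np.load('pics/w4.npz'))
for n,u,v,z in [('nearL',294,193.5,34),('nearR',327,193.5,34),('L330',296,330,34),('R330',326,330,34),('farL',297,384,34),('step',345,334,34),('board in',310,182,57),('w1',417,271,20),('w2',496,271,20),('nestL',395,272,21),('nestR',508,268,21)]:
    print(n,wpix(f,u,v,z).round(1))
```

```text
nearL [494.9 -28.5  34. ]
nearR [495.7  -4.7  34. ]
L330 [605.4 -32.5  34. ]
R330 [606.2  -8.2  34. ]
farL [660.9 -34.8  34. ]
step [610.7   7.3  34. ]
board in [484.5 -16.3  57. ]
w1 [563.2  68.4  20. ]
w2 [567.2 142.7  20. ]
nestL [562.8  49.5  21. ]
nestR [564.7 154.3  21. ]
```

step_arm:
  rows:
    - {"claw":55,"tx":0.1,"ty":-0.2,"tz":-4,"wx":0,"wy":0,"wz":0}
    - {"claw":55,"tx":0,"ty":0,"tz":-4,"wx":0,"wy":0,"wz":0}
    - {"claw":55,"tx":0,"ty":0,"tz":-3,"wx":0,"wy":0,"wz":0}
    - {"claw":55,"tx":0,"ty":0,"tz":-2,"wx":0,"wy":0,"wz":0}
    - {"claw":55,"tx":0,"ty":0,"tz":-1.1,"wx":0,"wy":0,"wz":0}
    - {"claw":55,"tx":0,"ty":0,"tz":0,"wx":0,"wy":0,"wz":0}
    - {"claw":40,"tx":0,"ty":0,"tz":0,"wx":0,"wy":0,"wz":0}
    - {"claw":15,"tx":0,"ty":0,"tz":0,"wx":0,"wy":0,"wz":0}
    - {"claw":15,"tx":0,"ty":0,"tz":0,"wx":0,"wy":0,"wz":0}
    - {"claw":15,"tx":0,"ty":0,"tz":0,"wx":0,"wy":0,"wz":0}
    - {"claw":15,"tx":0,"ty":0,"tz":0,"wx":0,"wy":0,"wz":0}
  newtons: 80

```text
time: 10.6
tool_pos: [527.6, -20.1, 36.8]
ee_rot: [[0.034, 0.999, 0.003], [0.999, -0.034, -0.0], [-0.0, 0.003, -1.0]]
contact_force: [0.9, -0.1, 5.7]
grip_width: 22.1
```

Run:
```python
from h import *
# pivot: far lower end; rotate about y by +a each step, plus small lift of pivot
s=sensors.state();T=s['tool_pos'];print(T,s['contact_force'],s['grip_width'])
piv=np.array([714.,12.]);p=T[[0,2]]-piv
prev=p
for a in range(2,18,2):
    t=np.radians(a);q=np.array([p[0]*np.cos(t)+p[1]*np.sin(t),-p[0]*np.sin(t)+p[1]*np.cos(t)])
    top=12+(714-640)*np.tan(t)+22/np.cos(t)
    print(a,((q-prev)/10).round(2),(q+piv).round(1),'top@edge',top.round(1));prev=q
```

```text
[527.64052787 -20.08807498  36.7708088 ] [ 0.91841649 -0.11205116  5.69075419] 22.078164564320485
2 [0.1  0.65] [528.6  43.3] top@edge 36.6
4 [0.12 0.65] [529.8  49.7] top@edge 39.2
6 [0.14 0.64] [531.3  56.1] top@edge 41.9
8 [0.17 0.64] [532.9  62.5] top@edge 44.6
10 [0.19 0.63] [534.8  68.8] top@edge 47.4
12 [0.21 0.62] [536.9  75. ] top@edge 50.2
14 [0.23 0.61] [539.2  81.1] top@edge 53.1
16 [0.25 0.61] [541.7  87.2] top@edge 56.1
```

step_arm:
  rows:
    - {"claw":15,"tx":0,"ty":0,"tz":0.2,"wx":0,"wy":0,"wz":0}
    - {"claw":15,"tx":0.05,"ty":0,"tz":0.32,"wx":0.03,"wy":1,"wz":0}
    - {"claw":15,"tx":0.05,"ty":0,"tz":0.33,"wx":0.04,"wy":1,"wz":0}
    - {"claw":15,"tx":0.06,"ty":0,"tz":0.32,"wx":0.03,"wy":1,"wz":0}
    - {"claw":15,"tx":0.06,"ty":0,"tz":0.33,"wx":0.04,"wy":1,"wz":0}
    - {"claw":15,"tx":0,"ty":0,"tz":0,"wx":0,"wy":0,"wz":0}
    - {"claw":15,"tx":0,"ty":0,"tz":0,"wx":0,"wy":0,"wz":0}

```text
time: 11.48
tool_pos: [528.7, -19.9, 50.2]
ee_rot: [[0.034, 0.997, -0.07], [0.999, -0.034, 0.002], [0.0, -0.07, -0.998]]
contact_force: [-0.2, -0.3, -0.4]
grip_width: 22.0
```

step_arm:
  rows:
    - {"claw":15,"tx":0.14,"ty":0,"tz":0.64,"wx":0.07,"wy":2,"wz":0}
    - {"claw":15,"tx":0.17,"ty":0,"tz":0.64,"wx":0.07,"wy":2,"wz":0}
    - {"claw":15,"tx":0.19,"ty":0,"tz":0.63,"wx":0.07,"wy":2,"wz":0}
    - {"claw":15,"tx":0.21,"ty":0,"tz":0.62,"wx":0.07,"wy":2,"wz":0}
    - {"claw":15,"tx":0.23,"ty":0,"tz":0.61,"wx":0.07,"wy":2,"wz":0}
    - {"claw":15,"tx":0.25,"ty":0,"tz":0.61,"wx":0.07,"wy":2,"wz":0}
    - {"claw":15,"tx":0,"ty":0,"tz":0,"wx":0,"wy":0,"wz":0}
    - {"claw":15,"tx":0,"ty":0,"tz":0,"wx":0,"wy":0,"wz":0}

```text
time: 12.48
tool_pos: [540.3, -19.8, 87.4]
ee_rot: [[0.034, 0.961, -0.275], [0.999, -0.032, 0.01], [0.0, -0.275, -0.961]]
contact_force: [-0.1, -0.2, -1.0]
grip_width: 22.1
```

Run:
```python
from h import *
f=grab('wrist','w5');g=grab('scene','scene2');s=sensors.state();print(s['tool_pos'],s['contact_force'],s['ft_torque'],s['grip_width'])
a=cv2.resize(f['color'][:,:,::-1],(470,352));b=cv2.resize(g['color'][190:370,130:430,::-1],None,fx=1.1,fy=1.1*1.0,interpolation=cv2.INTER_CUBIC)
b=cv2.copyMakeBorder(b,0,352-b.shape[0],0,0,0);cv2.imwrite('pics/c5.png',np.hstack([a,b]))
```

```text
[540.18936584 -19.83621557  87.51481443] [ 0.17458826 -0.51433955  0.60721932] [-0.02413767 -0.23168143  0.00088572] 22.143027598122302
```

View pics/c5.png

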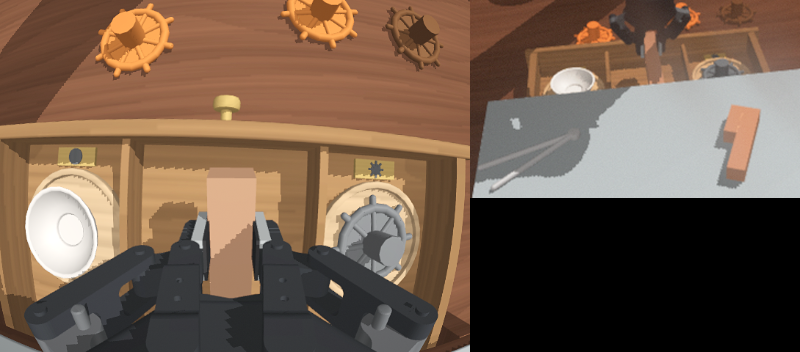

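Run:
```python
from h import *
f=dict(np.load('pics/w5.npz'));F=240/np.tan(np.radians(f['vfov'])/2);k=640/470
pts=[]
for u in range(212,252,3):
  for v in range(182,262,4):
    U,V=int(u*k),int(v*k);z=f['z_map'][V,U];c=f['color'][V,U].astype(int)
    x,y=U-f['cx'],V-f['cy'];rr=np.hypot(x,y);t=rr/F
    d=np.array([np.tan(t)*x/rr,np.tan(t)*y/rr,1])*z
    pts.append(f['R'].T@(d-f['t']))
p=np.array(pts);p=p[(p[:,2]>60)&(p[:,2]<120)]
A=np.c_[p[:,0]-540,p[:,1]+20,np.ones(len(p))];c=np.linalg.lstsq(A,p[:,2],rcond=None)[0]
e=p[:,2]-A@c;ok=abs(e)<4;c=np.linalg.lstsq(A[ok],p[ok,2],rcond=None)[0]
print(len(p),ok.sum(),c,'pitch',np.degrees(np.arctan(c[0])),p[ok].min(0),p[ok].max(0))
```

```text
277 277 [-2.83762127e-01  1.12808316e-02  8.51488707e+01] pitch -15.841933766963267 [509.48225279 -28.52981303  81.15759717] [551.70058824  -7.27715047  95.94456209]
```

Pitch is 15.8° as commanded, so nothing slipped. The blank's top passes about 11 mm under the counter edge and about 20 mm over the front board. Now I draw it out along its axis.

step_arm:
  rows:
    - {"claw":15,"tx":-0.48,"ty":0.02,"tz":0.14,"wx":0,"wy":0,"wz":0}
    - {"claw":15,"tx":-0.96,"ty":0.03,"tz":0.27,"wx":0,"wy":0,"wz":0}
    - {"claw":15,"tx":-0.96,"ty":0.03,"tz":0.28,"wx":0,"wy":0,"wz":0}
    - {"claw":15,"tx":-0.96,"ty":0.03,"tz":0.27,"wx":0,"wy":0,"wz":0}
    - {"claw":15,"tx":-0.96,"ty":0.03,"tz":0.28,"wx":0,"wy":0,"wz":0}
    - {"claw":15,"tx":-0.96,"ty":0.03,"tz":0.27,"wx":0,"wy":0,"wz":0}
    - {"claw":15,"tx":-0.96,"ty":0.03,"tz":0.28,"wx":0,"wy":0,"wz":0}
    - {"claw":15,"tx":-0.96,"ty":0.03,"tz":0.27,"wx":0,"wy":0,"wz":0}
    - {"claw":15,"tx":-0.96,"ty":0.03,"tz":0.28,"wx":0,"wy":0,"wz":0}
    - {"claw":15,"tx":-0.96,"ty":0.03,"tz":0.27,"wx":0,"wy":0,"wz":0}
    - {"claw":15,"tx":-0.96,"ty":0.03,"tz":0.28,"wx":0,"wy":0,"wz":0}
    - {"claw":15,"tx":-0.48,"ty":0.02,"tz":0.14,"wx":0,"wy":0,"wz":0}
    - {"claw":15,"tx":0,"ty":0,"tz":0,"wx":0,"wy":0,"wz":0}
    - {"claw":15,"tx":0,"ty":0,"tz":0,"wx":0,"wy":0,"wz":0}

```text
time: 14.32
tool_pos: [435.2, -16.6, 118.2]
ee_rot: [[0.034, 0.961, -0.275], [0.999, -0.033, 0.01], [0.0, -0.275, -0.961]]
contact_force: [0.4, -0.7, -1.3]
grip_width: 22.3
```

Run:
```python
from h import *
g=grab('top','top3');h=grab('scene','scene3');s=sensors.state();print(s['tool_pos'],s['contact_force'],s['ft_torque'],s['grip_width'])
a=cv2.resize(g['color'][150:390,190:480,::-1],(400,331));b=cv2.resize(h['color'][140:380,130:420,::-1],(400,331))
cv2.imwrite('pics/c6.png',np.hstack([a,b]))
```

```text
[435.14908574 -16.54738451 118.02968275] [-0.39821396  0.29235738 -0.83253462] [ 0.02317038 -0.03556605  0.01315689] 22.1114939405053
```

View pics/c6.png

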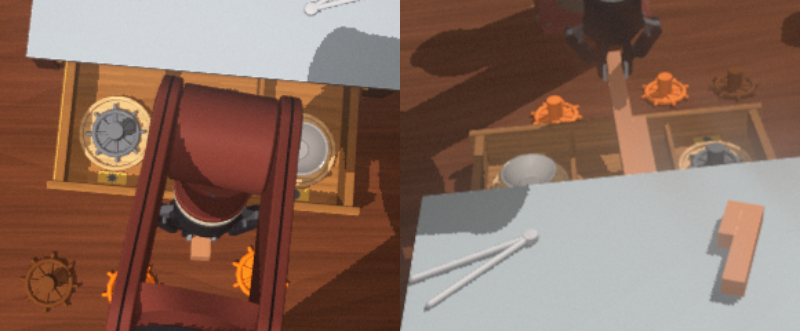

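The wheel is still in its nest at (117,130), and the blank runs freely over the drawer front. Its far end computes to x≈615, which is 25 mm clear of the edge at 640. I'll pull a little more and then lift.

step_arm:
  rows:
    - {"claw":15,"tx":-0.9,"ty":0,"tz":0.3,"wx":0,"wy":0,"wz":0}
    - {"claw":15,"tx":-0.9,"ty":0,"tz":0.6,"wx":0,"wy":0,"wz":0}
    - {"claw":15,"tx":-0.2,"ty":0,"tz":1.1,"wx":0,"wy":0,"wz":0}
    - {"claw":15,"tx":0,"ty":0,"tz":2,"wx":0,"wy":0,"wz":0}
    - {"claw":15,"tx":0,"ty":0,"tz":2,"wx":0,"wy":0,"wz":0}
    - {"claw":15,"tx":0,"ty":0,"tz":2,"wx":0,"wy":0,"wz":0}
    - {"claw":15,"tx":0,"ty":0,"tz":2,"wx":0,"wy":0,"wz":0}
    - {"claw":15,"tx":0,"ty":0,"tz":2,"wx":0,"wy":0,"wz":0}
    - {"claw":15,"tx":0,"ty":0,"tz":2,"wx":0,"wy":0,"wz":0}
    - {"claw":15,"tx":0,"ty":0,"tz":2,"wx":0,"wy":0,"wz":0}
    - {"claw":15,"tx":0,"ty":0,"tz":2,"wx":0,"wy":0,"wz":0}
    - {"claw":15,"tx":0,"ty":0,"tz":1,"wx":0,"wy":0,"wz":0}
    - {"claw":15,"tx":0,"ty":0,"tz":0,"wx":0,"wy":0,"wz":0}
    - {"claw":15,"tx":0,"ty":0,"tz":0,"wx":0,"wy":0,"wz":0}
    - {"claw":15,"tx":0,"ty":0,"tz":0,"wx":0,"wy":0,"wz":0}
    - {"claw":15,"tx":0,"ty":0,"tz":0,"wx":0,"wy":0,"wz":0}

```text
time: 16.42
tool_pos: [414.7, -16.5, 307.5]
ee_rot: [[0.034, 0.96, -0.277], [0.999, -0.032, 0.01], [0.0, -0.277, -0.961]]
contact_force: [0.7, -0.6, -1.4]
grip_width: 21.9
```

Run:
```python
from h import *
h=grab('scene','scene4');s=sensors.state();print(s['time'],s['tool_pos'],s['contact_force'],s['grip_width'],abs(s['joint_vel']).max())
P=cloud(h);c=h['color'].astype(int)
m=(P[...,2]>150)&(c[...,0]-c[...,2]>50)&(c[...,0]>130)&(P[...,0]>380)&(P[...,0]<640)&(abs(P[...,1])<80)
print(m.sum(),P[m].min(0),P[m].max(0),np.percentile(P[m][:,2],[1,5,50,99]))
cv2.imwrite('pics/c7.png',cv2.resize(h['color'][40:420,80:520,::-1],None,fx=1.5,fy=1.5))
```

```text
16.475 [414.76728981 -16.47757909 307.68620864] [-0.28979385  0.22916003 -1.11617793] 22.20756938748096 0.0035503757004955298
1544 [382.05244508 -36.33375559 248.96849475] [596.13035449   9.2342607  319.48631795] [250.85363726 252.73244054 270.67781749 311.48353408]
```

View pics/c7.png

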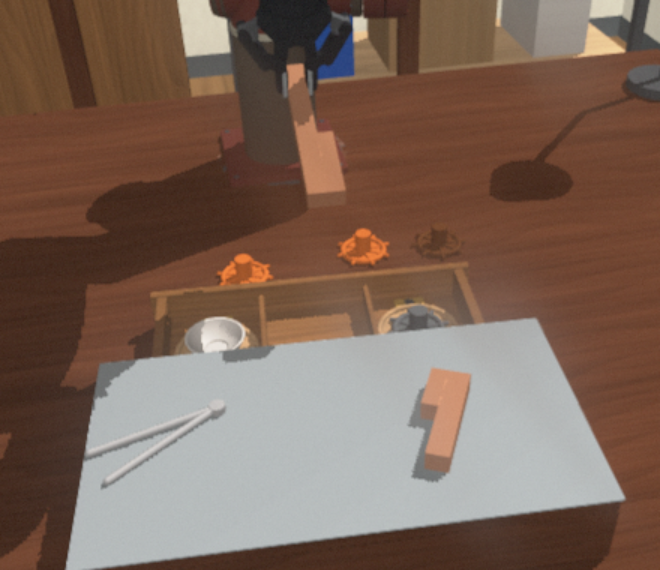

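The blank is held clear of everything: its far end is at (325,195), with the lowest point around z=230 against the 188 needed. The wheel is in its nest at (415,320), and the other things are where they were.

```bash
python3 -c "
from h import *
print(ticket.close_job())"
```

```text
the job is handed in; nothing more can be done
None
```

I put the wheel back first, drew the long blank out, and handed the job in at about 16.5 s with the blank held still in the gripper.

- **Wheel:** I took the grey casting by its hub, set it flat in the left nest with the spoked tag, and let go. Seating force was about 9 N. The wrist picture taken after letting go shows it flat and inside the rim.
- **Blank:** I gripped it at 80 N about 33 mm from the near end, tilted it 16° and drew it out along its own axis. Measured pitch was 15.8°, so it did not slip. Wrist force read no more than about 1.5 N at each check while tilting and pulling, with about 11 mm clearance under the counter edge.
- **Last checks:**
  - The tool point is at z = 308 and the grip width is 22 mm.
  - The lowest blank point the camera could see is z ≈ 249. I work out its hidden lower edge at about 230, against the 188 needed.
  - The dish, short blank, dividers and look-alikes appear unmoved by eye in the last picture. I did not re-measure their positions.
- **Disagreements:**
  - The two cameras differed by 1–4 mm on positions, so I averaged them.
  - The gripper read about 1.5–2 mm narrower than the hub and the blank really are.

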